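# Gauge a steel tube in the bench caliper

### The arm

A 6-joint arm with a two-finger parallel gripper is mounted at the origin on the work surface. World frame = base frame: x ahead of the robot, y to its left, z up, the work surface at z = 0. Lengths are in mm, angles in rad, forces in N, time in s.
With the tool pointing down it reaches from about 300 to 775 mm from the base axis. Payload 14.6 kg.
Tool frame: the origin (TCP) lies between the finger pads; the fingertips stand 17 mm ahead of it and the grasp point (between the pads) lies 2 mm behind it (manip.tip_reach is the distance from the TCP to the fingertips, in mm); z points along the fingers, y is the line along which they close (so a half turn about z gives the same grasp; the last joint's range is limited). The gripper opens to 94 mm and grips with 3 to 60 N. Pads are 16 mm wide; open, the fingers measure 119 mm over their backs; the gripper's body (75 mm by 177 mm) begins 78 mm behind the grasp point.
Start: joints at [-1.396, 0.3, 1.521, -0, 1.321, -0.067], TCP at [131.691, -533.991, 222.446] pointing down, gripper open.
Joint ranges: [-3.03, 3.03], [-0.79, 2.21], [0.23, 2.52], [-1.04, 4.18], [0, 3.07], [-2.55, 2.55]. Speed limits (rad/s): [2.22, 2.22, 2.57, 3.14, 3.14, 3.14].

### API

Orientations are given as [roll, pitch, yaw] about the fixed x, y, z axes, in that order (R = Rz(yaw) Ry(pitch) Rx(roll)).
In Python, from cell import manip, viewer gives the robot as it stands.
- The arm moves only by the tool apply_moves, never from a script. Its argument "moves" is a list of rows, each a list of 3 entries, a list of its own where there are three numbers: the shift along the tool's x, y, z each as a share of 0.25 m, from -1 to 1, then the turn, a rotation vector about the tool's x, y, z each as a share of pi rad, from -1 to 1, then the closure, from 0 (fully open) to 1 (shut). In form: [[[dx, dy, dz], [wx, wy, wz], grip], ...]. A call has 1 to 12 rows; each row is the pose to reach, as a shift and turn from the pose commanded when the call began, along the tool's axes at that moment, turning the shorter way round; what a row does not reach only later rows make up. A row lasts 1/12 s, in which the tool goes at most 41.7 mm and 7.16 degrees, less where a joint would pass 70% of its speed; a pose out of reach is approached as far as the arm can. A call with a number of a shift or a turn outside -1 to 1 is refused whole. A call with a gripper value outside its range is refused whole. The fingers move at their own pace and stop on an object; "squeeze" is the grip in N (left out, the last holds). Time passes only in rows, so rows that repeat a pose let the fingers close. It gives the time, the measured TCP pose, the force, the opening and the grip force at its end, in the units of the state.
- manip.read_state(): the state, without advancing time (a new reading comes with each control period).
- viewer.camera(name): name is "scene" or "top"; returns the picture (420x560x3 uint8, blue, green, red); there is no depth.
- viewer.camera_info(name): a dict with "camera_matrix" (3x3 intrinsics, pixels), "k1" (the pictures are not rectified: a ray, as slopes to the right and down, at radius r is drawn at 1 + k1 r^2 times it, then the intrinsics apply), "R" (3x3) and "t" (3): a world point X has camera coordinates R X + t. Camera axes: x right, y down, z forward; pixel columns grow to the right and rows downward; lengths in mm; the calibration is good to about 2 mm. A picture is of the moment at which its call begins. camera_info takes no time and is no camera call.
- manip.sign_off(): hands the job in; it is judged then, once.
The state is a dict: "clock": time; "joints": joint angles; "qd": joint speeds; "effort": joint torques, N m; "eef_pos": TCP position; "eef_rot": TCP orientation; "wrist_force": force on the tool from outside, world axes, zero at the start; "moment": the same for the moment, N m; "finger_gap": finger opening in mm; "finger_force": force on a finger pad.
Only numpy, scipy, OpenCV 4.12 (cv2) and the standard library are available. Lean on these libraries where they do the work, as an engineer would, in place of code of your own. Each camera call takes 0.05 s, during which the arm holds its last target. There are 200 camera calls.

### The job

Take the short hollow steel tube from among the loose parts and stand it upright on the caliper's flat rest, between the two jaws and centred on them, and let go. Then, by its thumb block and not by the jaw itself, slide the moving jaw up until it presses the tube lightly but surely, with about 4 N, against the fixed jaw: pause there a moment, gently enough that the jaw does not visibly lean, and leave it closed on the tube. Leave everything else where it is.

Things in the scene. Friction and masses are not known exactly. Their poses are not given: they have to be found in the camera images.
- tube: The part to gauge: a bare metal tube standing upright on the table, outside diameter 32 mm, bore 24 mm, height 50 mm, about 140 g. Origin at the centre of its lower end; z runs up along the tube.
- rod: Bystander: solid round metal rod, diameter 22 mm, 60 mm high, standing upright. Origin at the centre of its lower end. It may stand some 80 mm from the tube.
- block: Bystander: solid square metal block 30 x 30 x 40 mm high. Origin at the centre of its underside. It may stand some 80 mm from the tube.
- gauge: Bench caliper, bolted down: grey base plate 74 (x) by 290 mm (y) with a beam along y. Origin on the table under the middle of the rest. Fixed jaw on the -y side: blade 20 mm wide, 42 to 64 mm above the table; it is adjustable, so its face stands anywhere from 20 to 28 mm on the -y side of the rest's middle and is not measured. Sliding jaw, then its thumb block, on the +y side.
- rest (a point): Middle of the rest's top, 40 mm above the table: a flat plate 36 mm wide (x), reaching 44 mm to -y and 24 mm to +y of this point. Axes as the gauge's. Nothing stands beside it in x. A tube stood here is first pushed 4 to 12 mm along the rest by the closing jaw (under 1.5 N) before it meets the fixed jaw.
- slider (a joint): How far the sliding jaw is pushed in from fully open, m: at 0 its face is 95 mm on the +y side of the rest's middle; grows as it moves along the gauge's -y towards the fixed jaw; travel 105 mm, starts at 0 to 0.045. Stays where it is left; sliding it takes about 4 N (plus 4 N per m/s).
- thumb (a point): Middle of the top of the slider's thumb block: ribbed, black, 20 (x) by 16 mm (y), 36 mm high, its top 68 mm and the slider's flat top (32 mm wide) 32 mm above the table. 73 mm on the +y side of the sliding jaw's face, with 30 mm free between it and the jaw's back. Pinch it from above across x. Axes as the gauge's.
- jaw: Sliding jaw on the slider: steel blade 20 mm wide (x), 42 to 64 mm above the table, on a neck. Origin on the hinge on which it can lean, 15 mm above the table, 29 mm on the +y side of its face; z up, upright when unloaded. Sprung about x, 7 N m per rad: 8 N low on the blade leans it about 2 degrees, and after contact the load grows some 6 to 10 N per mm of slide.
- jaw_face (a point): Middle of the sliding jaw's measuring face, 53 mm above the table. Axes as the jaw's; the face looks to -y.
- screwdriver: Bystander: screwdriver 200 mm long with an orange handle, lying beyond the caliper's fixed-jaw end. Origin at its middle.
- spool: Bystander: empty black spool, 70 mm across, 34 mm high. Origin under its centre.
- tub: Bystander: clear round tub of small sleeves, 92 mm across, 40 mm high. Origin under its centre.
- crimper: Bystander: crimping pliers with orange handles, 170 mm long, lying flat. Origin near the pivot.
- mug: Bystander: white mug, 80 mm across, 90 mm high. Origin under its centre.
Things that resemble listed ones, but are neither listed nor needed, are in the scene too. Leave any blue, green or orange look-alike of the tube alone.

How it is judged:
By the outcome, as a careful person would: the job done as asked, in the order asked, and still so for the second after the job is handed in, with the robot touching nothing.
It also fails if it takes over 70 s, if anything falls off the work surface, if the arm or the gripper's body presses on something with over 40 N, if the wrist force passes 120 N, or if a joint passes its speed limit or range.

## Working session

There is one attempt and no reset: what is moved stays moved. The work goes in short steps, Python scripts to look and compute and a tool call to move; the robot and the scene stay as the last step left them, time stands still between calls to the robot, and variables do not carry over. Pictures are saved under pics/ and viewed, at most 10 in all, crops included, and the job is handed in when it is done.

Besides the shell and the picture viewer there is one more tool, called after "Request:" in YAML: its name, and indented under it one key for each argument. apply_moves: Moves the arm, as the interface text tells. Shift numbers are shares of 0.25 m and turn numbers shares of pi rad, none past 1 either way. Its arguments: {"type":"object","properties":{"moves":{"type":"array"},"squeeze":{"type":"number"}},"required":["moves"]}

```bash
mkdir -p pics; ls; cat > h.py <<'E'
import cv2,numpy as np
from cell import manip,viewer
def snap(n,f):
    im=viewer.camera(n); cv2.imwrite('pics/'+f,im); return im
def ray(n,u,v):
    c=viewer.camera_info(n);K=np.array(c['camera_matrix'],float)
    d=np.array([(u-K[0,2])/K[0,0],(v-K[1,2])/K[1,1]]);s=d.copy()
    for _ in range(30): s=d/(1+c['k1']*(s@s))
    R=np.array(c['R']);t=np.array(c['t']).ravel()
    return -R.T@t, R.T@np.array([s[0],s[1],1.])
def onz(n,u,v,z):
    o,d=ray(n,u,v); return o+d*(z-o[2])/d[2]
def pix(n,X):
    c=viewer.camera_info(n);K=np.array(c['camera_matrix'],float)
    p=np.array(c['R'])@np.array(X,float)+np.array(c['t']).ravel();s=p[:2]/p[2]
    s=s*(1+c['k1']*(s@s)); return np.array([K[0,0]*s[0]+K[0,2],K[1,1]*s[1]+K[1,2]])
E
python3 - <<'E'
from h import *
a=snap('scene','s0.png');b=snap('top','t0.png')
for n in('scene','top'):
    c=viewer.camera_info(n);print(n,c['k1'],c['camera_matrix'],ray(n,280,210))
print(manip.read_state())
E
```

```text
pics
scene 0.0046722105387423055 [[424.8724098    0.         278.83821659]
 [  0.         424.8724098  215.40985461]
 [  0.           0.           1.        ]] (array([1163.15751739, -757.45129258,  865.87422475]), array([-0.50574541,  0.60069984, -0.61931485]))
top 0.02496781033912156 [[538.55475126   0.         277.05752295]
 [  0.         538.55475126 209.25024874]
 [  0.           0.           1.        ]] (array([ 254.73646585,  -42.82977025, 1567.5007222 ]), array([ 0.17646251,  0.00361   , -0.98431689]))
{'clock': 0.1, 'joints': array([-1.39559419e+00,  3.00401751e-01,  1.52150509e+00,  2.26138464e-06,
        1.32067902e+00, -6.65575768e-02]), 'qd': array([ 0.0006722 ,  0.00074019, -0.00205949, -0.00169693,  0.00055826,
       -0.00140133]), 'effort': array([ 1.90665487e-03, -5.32640326e+01, -3.53281689e+01,  7.09290965e-02,
        2.34555721e-02, -5.54957091e-05]), 'eef_pos': array([ 131.66043542, -533.79516829,  221.95650299]), 'eef_rot': array([-3.14060180e+00, -6.82419088e-05,  2.41759120e-01]), 'wrist_force': array([ 0.07206847, -0.31964374, -0.0084758 ]), 'moment': array([ 0.00386627,  0.00886744, -0.00495704]), 'finger_force': 0.0, 'finger_gap': 94.06393726996683}
```

View pics/t0.png

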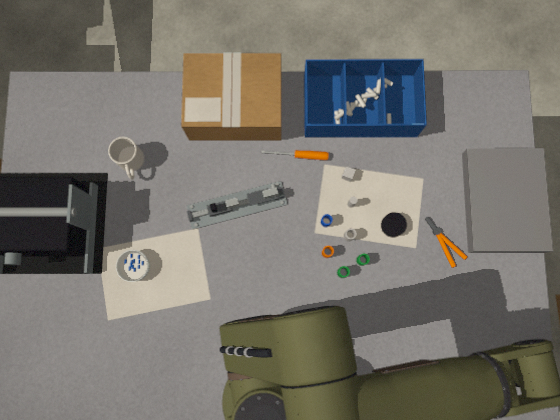

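View pics/s0.png

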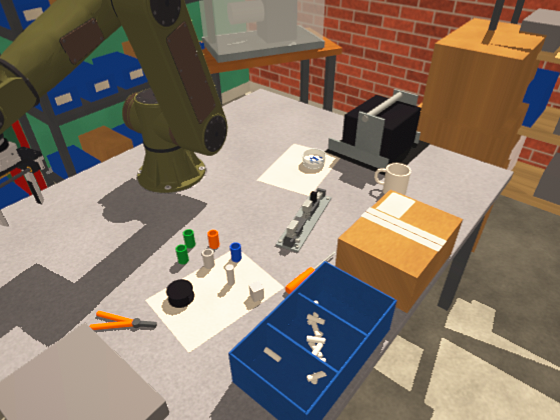

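Top view: candidates are the grey ring (351,234), rod (353,202), block (348,173), and coloured look‑alikes blue (326,221), orange (328,252), green (344,272)/(363,260). The grey hollow ring at (351,234) / scene (208,260) matches. The gauge runs from (187,215) to (288,200), with the thumb at (213,208). I'll check both in one close crop.

```bash
python3 - <<'E'
from h import *
a=cv2.imread('pics/s0.png');b=cv2.imread('pics/t0.png')
r=lambda i,x,y,w,h:cv2.resize(i[y:y+h,x:x+w],(400,300),interpolation=cv2.INTER_CUBIC)
cv2.imwrite('pics/c0.png',np.vstack([np.hstack([r(b,180,165,120,90),r(b,305,160,120,90)]),np.hstack([r(a,255,180,96,72),r(a,165,220,112,84)])]))
for p in[(351,234,50),(353,202,60),(348,173,40),(326,221,50),(213,208,68),(187,220,10),(287,195,10),(241,204,20)]: print(p,onz('top',*p).round(1))
for p in[(208,252,50),(313,196,68)]: print(p,onz('scene',*p).round(1))
E
```

```text
(351, 234, 50) [ 457.5 -238.5   50. ]
(353, 202, 60) [ 548.  -245.1   60. ]
(348, 173, 40) [ 638.  -235.3   40. ]
(326, 221, 50) [ 494.9 -168.3   50. ]
(213, 208, 68) [529.4 152.5  68. ]
(187, 220, 10) [504.3 235.5  10. ]
(287, 195, 10) [578.9 -57.8  10. ]
(241, 204, 20) [550.1  77.   20. ]
(208, 252, 50) [ 461.8 -235.7   50. ]
(313, 196, 68) [547.1 136.9  68. ]
```

View pics/c0.png

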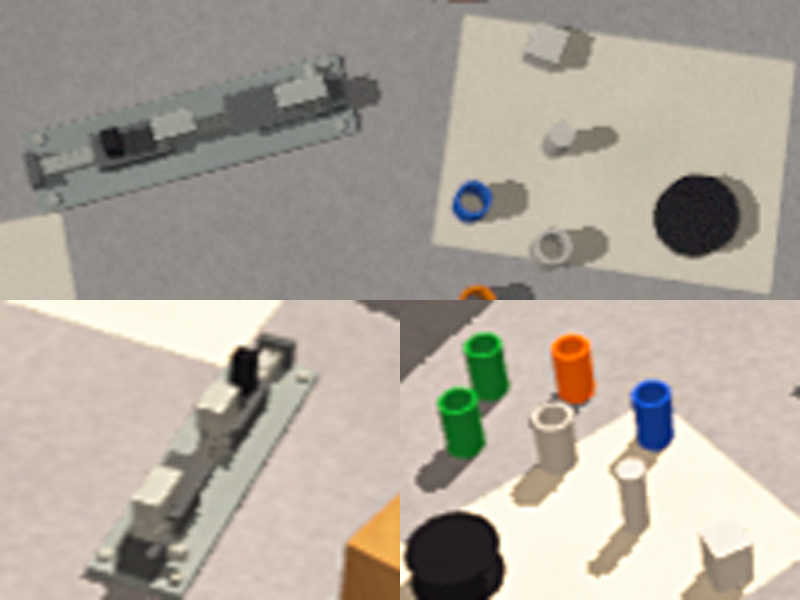

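The crop confirms it: the tube is the bare grey hollow one (native top ≈(350.6,233.5)), the rod is thinner and solid. On the gauge, the fixed jaw is the white top at right, the sliding jaw the middle white top, the thumb black; the dark rest plate lies between at native ≈(255,197).

```bash
python3 - <<'E'
from h import *
b=cv2.imread('pics/t0.png')
roi=np.zeros(b.shape[:2],np.uint8);cv2.fillPoly(roi,[np.array([[184,210],[284,178],[292,208],[196,232]])],255)
hsv=cv2.cvtColor(b,cv2.COLOR_BGR2HSV);g=cv2.cvtColor(b,cv2.COLOR_BGR2GRAY)
def comps(m,z,lab,mn=12):
    n,l,s,c=cv2.connectedComponentsWithStats(cv2.bitwise_and(m,roi))
    for i in range(1,n):
        if s[i,4]>=mn:
            ys,xs=np.where(l==i);r=cv2.minAreaRect(np.stack([xs,ys],1).astype(np.float32))
            P=np.array([onz('top',*p,z)[:2] for p in cv2.boxPoints(r)])
            print(lab,s[i,4],c[i].round(1),onz('top',*c[i],z)[:2].round(1),'box',P.round(0).tolist(), np.linalg.norm(P[0]-P[1]).round(),np.linalg.norm(P[1]-P[2]).round())
comps(((g>165)*255).astype(np.uint8),64,'white')
comps(((g<35)*255).astype(np.uint8),68,'black')
print(g[186:214:1,232:262].tolist() if 0 else '')
# plate: greenish
B,G,R=[b[...,i].astype(int) for i in range(3)]
m=(((G-R)>6)*255).astype(np.uint8);m=cv2.morphologyEx(m,cv2.MORPH_CLOSE,np.ones((9,9)))
comps(m,10,'plate',200)
# profile along axis from sliding jaw to fixed jaw
for k in np.linspace(0,1,41):
    p=np.array([231.5,202.5])+k*(np.array([270,192.5])-np.array([231.5,202.5]));print(p.round(0).astype(int).tolist(),b[int(round(p[1])),int(round(p[0]))].tolist(),end=';')
E
```

```text
white 15 [196.3 230.4] [466.  198.6] box [[470.0, 205.0], [470.0, 194.0], [461.0, 194.0], [461.0, 205.0]] 11.0 9.0
black 32 [213.7 207.9] [529.6 150.4] box [[541.0, 158.0], [541.0, 144.0], [521.0, 144.0], [521.0, 158.0]] 14.0 20.0

[232, 202] [148, 156, 156];[232, 202] [148, 156, 156];[233, 202] [147, 156, 156];[234, 202] [147, 155, 155];[235, 202] [148, 155, 155];[236, 201] [148, 155, 156];[237, 201] [133, 140, 140];[238, 201] [99, 105, 105];[239, 200] [109, 115, 111];[240, 200] [101, 106, 104];[241, 200] [93, 98, 94];[242, 200] [85, 89, 89];[243, 200] [82, 87, 85];[244, 199] [101, 107, 103];[245, 199] [86, 90, 89];[246, 199] [79, 82, 82];[247, 198] [104, 109, 105];[248, 198] [94, 95, 94];[249, 198] [94, 92, 93];[250, 198] [84, 84, 81];[251, 198] [88, 90, 87];[252, 197] [88, 91, 89];[253, 197] [86, 89, 86];[254, 197] [88, 88, 87];[255, 196] [90, 91, 87];[256, 196] [90, 93, 91];[257, 196] [84, 85, 86];[257, 196] [84, 85, 86];[258, 196] [87, 89, 88];[259, 195] [86, 88, 86];[260, 195] [87, 87, 87];[261, 195] [91, 92, 91];[262, 194] [105, 110, 108];[263, 194] [132, 140, 139];[264, 194] [149, 157, 157];[265, 194] [150, 156, 158];[266, 194] [150, 157, 159];[267, 193] [150, 158, 157];[268, 193] [148, 156, 157];[269, 193] [150, 159, 159];[270, 192] [148, 156, 157];
```

```bash
python3 - <<'E'
from h import *
b=cv2.imread('pics/t0.png');g=cv2.cvtColor(b,cv2.COLOR_BGR2GRAY);B,G,R=[b[...,i].astype(int) for i in range(3)]
roi=np.zeros(g.shape,np.uint8);cv2.fillPoly(roi,[np.array([[184,210],[284,178],[292,208],[200,226]])],255)
def comps(m,z,lab,mn=12):
    n,l,s,c=cv2.connectedComponentsWithStats(cv2.bitwise_and((m*255).astype(np.uint8),roi),connectivity=4)
    for i in range(1,n):
        if s[i,4]>=mn:
            ys,xs=np.where(l==i);r=cv2.minAreaRect(np.stack([xs,ys],1).astype(np.float32))
            P=np.array([onz('top',*p,z)[:2] for p in cv2.boxPoints(r)])
            print(lab,s[i,4],c[i].round(1),onz('top',*c[i],z)[:2].round(1),'box',P.round(0).tolist(), np.linalg.norm(P[0]-P[1]).round(),np.linalg.norm(P[1]-P[2]).round())
comps(g>140,64,'white'); comps(g<45,68,'black')
big=cv2.resize(b[180:225,183:293],(770,315),interpolation=cv2.INTER_NEAREST)
cv2.imwrite('pics/c1.png',big)
E
```

```text
white 23 [284.1 181.6] [606.9 -49. ] box [[615.0, -40.0], [619.0, -48.0], [596.0, -59.0], [592.0, -51.0]] 9.0 25.0
white 107 [270.  190.7] [580.2  -8.7] box [[595.0, 18.0], [607.0, -20.0], [575.0, -30.0], [562.0, 7.0]] 40.0 34.0
white 77 [231.4 201.5] [549. 101.] box [[556.0, 119.0], [564.0, 87.0], [544.0, 82.0], [536.0, 114.0]] 33.0 21.0
white 19 [290.3 204.3] [540.8 -66.6] box [[552.0, -60.0], [553.0, -66.0], [530.0, -72.0], [528.0, -65.0]] 7.0 24.0
white 97 [275.8 209.8] [525.  -25.3] box [[522.0, 20.0], [539.0, -61.0], [527.0, -63.0], [511.0, 18.0]] 82.0 12.0
white 58 [200.1 212.5] [517.3 189.2] box [[519.0, 211.0], [529.0, 172.0], [517.0, 169.0], [507.0, 208.0]] 40.0 13.0
white 46 [248.2 216.1] [506.9  52.9] box [[502.0, 94.0], [517.0, 22.0], [511.0, 21.0], [496.0, 92.0]] 73.0 6.0
black 47 [213.6 207.5] [530.8 150.8] box [[540.0, 162.0], [544.0, 145.0], [522.0, 139.0], [518.0, 156.0]] 17.0 23.0
```

View pics/c1.png

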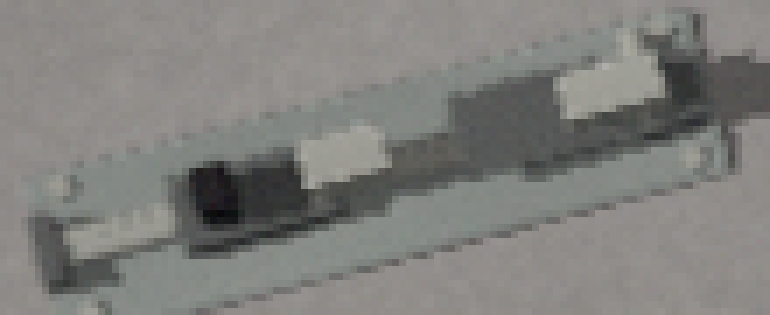

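The crop shows the fixed jaw top quad (555,80)-(665,120), sliding jaw quad (297,140)-(388,190), thumb centre (214,193), and the rest's +y corner at (450,97) (7x zoom).

```bash
python3 - <<'E'
from h import *
q=lambda x,y,z:onz('top',183-.5+x/7,180-.5+y/7,z)[:2]
fx=np.array([q(*p,64) for p in[(555,80),(658,60),(665,100),(565,120)]])
sl=np.array([q(*p,64) for p in[(297,140),(380,125),(388,165),(305,190)]])
th=q(214,193,68); rc=q(450,97,40)
pl=np.array([q(*p,8) for p in[(30,187),(690,12),(735,170)]])
print(fx.round(0).tolist(),sl.round(0).tolist(),th,rc)
print('plate',pl.round(0).tolist(),np.linalg.norm(pl[0]-pl[1]),np.linalg.norm(pl[1]-pl[2]))
pts=np.array([fx.mean(0),sl.mean(0),th]);c=pts.mean(0);_,_,v=np.linalg.svd(pts-c);y=v[0]*np.sign(v[0][1])
e=pl[0]-pl[1];e/=np.linalg.norm(e)
for d in(y,e): print('ydir',d,'yaw',np.arctan2(-d[0],d[1]))
print((pts-c)@y)
for y in (y,e):
  x=np.array([y[1],-y[0]])
  print('rest edge along',rc@y-24,'lat',rc@x-18,'centre lat',pts@x)
  s=rc@y-24;o=x*(c@x)+y*s;print('origin',o,'fixed face',max(fx@y)-s,'sl face',min(sl@y)-s,'thumb',th@y-s,'plate along',pl@y-s,pl@x-c@x)
# tube via top & scene consistency
a=onz('top',350.6-.3,233.5-.3,50);print(a)
E
```

```text
[[580.0, 15.0], [588.0, -27.0], [571.0, -30.0], [563.0, 11.0]] [[555.0, 120.0], [561.0, 86.0], [544.0, 82.0], [534.0, 116.0]] [532.09951648 152.32602338] [577.65082138  59.06471191]
plate [[546.0, 238.0], [621.0, -40.0], [553.0, -59.0]] 288.02999860841163 70.8423023379915
ydir [-0.25769937  0.96622515] yaw 0.2606403965155332
ydir [-0.26165056  0.96516267] yaw 0.26473194189142313
[-92.79673381  19.44435117  73.35238264]
rest edge along -115.79044393766476 lat 555.3616886735244 centre lat [553.93300387 556.0106679  553.38225381]
origin [565.55490338  30.99971011] fixed face -19.121585295330917 sl face 54.18016287533621 thumb 125.84996700144148 plate along [204.81558126 -83.21200644 -83.90994493] [ 34.19499581  35.37348033 -35.46538388]
rest edge along -118.13560443915456 lat 554.9813257111475 centre lat [553.28972138 555.82660623 553.41878068]
origin [565.78252323  30.98100375] fixed face -19.012017212664617 sl face 54.217684751854115 thumb 125.93086101679233 plate along [204.75156843 -83.27843018 -83.68652321] [ 34.81792384  34.81792384 -36.02320306]
[ 459.83356297 -236.6134035    50.        ]
```

Request:
apply_moves:
  moves:
    - [[0.78,-0.42,0],[0,0,-0.507],0]
    - [[0.78,-0.42,0],[0,0,-0.507],0]
    - [[0.78,-0.42,0],[0,0,-0.507],0]
    - [[0.78,-0.42,0],[0,0,-0.507],0]
    - [[0.78,-0.42,0],[0,0,-0.507],0]
    - [[0.78,-0.42,0],[0,0,-0.507],0]
    - [[0.78,-0.42,0],[0,0,-0.507],0]
    - [[0.78,-0.42,0],[0,0,-0.507],0]
    - [[0.78,-0.42,0],[0,0,-0.507],0]
    - [[0.78,-0.42,0],[0,0,-0.507],0]
    - [[0.78,-0.42,0],[0,0,-0.507],0]
    - [[0.78,-0.42,0],[0,0,-0.507],0]

```text
clock: 1.1
eef_pos: [295.8, -385.2, 222.2]
eef_rot: [-3.141, -0.0, 1.748]
wrist_force: [-0.1, 0.8, -0.1]
finger_gap: 94.2
finger_force: 0.0
```

```bash
cat >> h.py <<'E'
from scipy.spatial.transform import Rotation as Ro
def plan(X,yaw=1.834):
    s=manip.read_state();R=Ro.from_euler('xyz',s['eef_rot']);T=Ro.from_euler('xyz',[np.pi,0,yaw])
    print('t',round(s['clock'],2),'pos',s['eef_pos'].round(1),'rot',s['eef_rot'].round(3),'F',s['wrist_force'].round(2),'gap',round(s['finger_gap'],1),'ff',round(s['finger_force'],1))
    print('shift',(R.inv().apply(np.array(X)-s['eef_pos'])/250).round(4),'turn',((R.inv()*T).as_rotvec()/np.pi).round(4))
E
python3 -c "
from h import *
plan([460,-237,160])"
```

```text
t 1.1 pos [ 295.8 -385.2  222.2] rot [-3.141 -0.     1.748] F [-0.1   0.85 -0.05] gap 94.2 ff 0.0
shift [0.4677 0.751  0.2489] turn [-0.0001 -0.0002 -0.0274]
```

Request:
apply_moves:
  moves:
    - [[0.468,0.751,0.249],[0,0,-0.027],0.2]
    - [[0.468,0.751,0.249],[0,0,-0.027],0.2]
    - [[0.468,0.751,0.249],[0,0,-0.027],0.2]
    - [[0.468,0.751,0.249],[0,0,-0.027],0.2]
    - [[0.468,0.751,0.249],[0,0,-0.027],0.2]
    - [[0.468,0.751,0.249],[0,0,-0.027],0.2]
    - [[0.468,0.751,0.249],[0,0,-0.027],0.2]
    - [[0.468,0.751,0.249],[0,0,-0.027],0.2]
    - [[0.468,0.751,0.249],[0,0,-0.027],0.2]

```text
clock: 1.85
eef_pos: [460.6, -238.5, 160.3]
eef_rot: [-3.141, 0.0, 1.827]
wrist_force: [0.4, -0.7, -0.1]
finger_gap: 75.4
finger_force: 0.0
```

```bash
python3 - <<'E'
from h import *
plan([460,-237,30])
a=snap('scene','s1.png')
def sh(im,x,y,w,h,f):cv2.imwrite('pics/'+f,cv2.resize(im[y:y+h,x:x+w],(800,600),interpolation=cv2.INTER_CUBIC))
sh(a,140,180,160,120,'c2.png')
p=manip.read_state()['eef_pos'];print('tcp px',pix('scene',p),'tube top px pred',pix('scene',[460,-237,50]),pix('scene',[460,-237,0]))
o=cv2.imread('pics/s0.png')
# tube in the first scene picture: bright low-sat mask in its neighbourhood
hsv=cv2.cvtColor(o,cv2.COLOR_BGR2HSV);m=((hsv[...,2]>120)&(hsv[...,1]<45)).astype(np.uint8);r=m[244:274,196:221];print('\n'.join(''.join('#' if v else '.' for v in q) for q in r))
E
```

```text
t 1.85 pos [ 460.6 -238.5  160.3] rot [-3.141  0.     1.827] F [ 0.45 -0.66 -0.1 ] gap 75.4 ff 0.0
shift [ 0.0065 -0.0006  0.5211] turn [-0.0001  0.     -0.0024]
tcp px [201.82311325 221.70193294] tube top px pred [207.21988925 251.96918097] [209.28365404 264.70007014]
############.............
############............#
############............#
############...........##
##############........###
#########....####...#####
########.......###.######
########........#.#######
#######.........#.#######
#######..........########
######............#######
######.......#...########
#######...........#######
#######...........#######
#######...........#######
#######............######
########...........######
########...........######
########...........######
########...........######
########...........######
########...........######
#######............######
#####.............#######
####............#########
###............##########
##.............##########
#.............###########
.............############
.............############
```

View pics/c2.png

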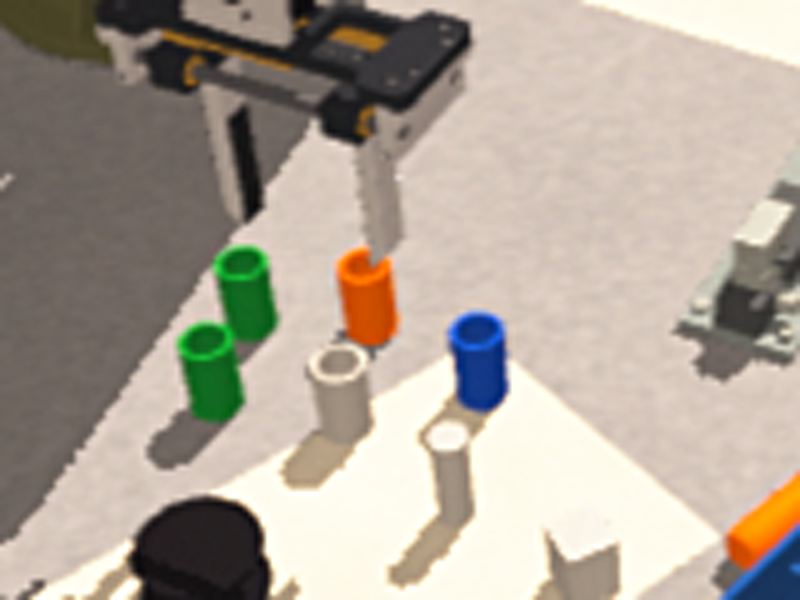

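The tube's ring centre is at crop (339,363), i.e. native ≈(207.4,252.2), versus the predicted (207.2,252.0), so the two views agree. Descending.

Request:
apply_moves:
  moves:
    - [[0.006,0,0.2],[0,0,-0.002],0.2]
    - [[0.006,0,0.36],[0,0,-0.002],0.2]
    - [[0.006,0,0.45],[0,0,-0.002],0.2]
    - [[0.006,0,0.5],[0,0,-0.002],0.2]
    - [[0.006,0,0.52],[0,0,-0.002],0.2]
    - [[0.006,0,0.52],[0,0,-0.002],0.2]

```text
clock: 2.4
eef_pos: [459.9, -237.3, 29.8]
eef_rot: [-3.141, -0.001, 1.832]
wrist_force: [-0.6, -0.4, -0.2]
finger_gap: 75.1
finger_force: 0.0
```

Request:
apply_moves:
  moves:
    - [[0,0,0],[0,0,0],0.5]
    - [[0,0,0],[0,0,0],0.6]
    - [[0,0,0],[0,0,0],0.75]
    - [[0,0,0],[0,0,0],0.8]
    - [[0,0,0],[0,0,0],0.8]
    - [[0,0,0],[0,0,0],0.8]
    - [[0,0,0],[0,0,0],0.8]
    - [[0,0,0],[0,0,0],0.8]
  squeeze: 12

```text
clock: 3.07
eef_pos: [460.6, -236.7, 30.3]
eef_rot: [3.142, 0.0, 1.833]
wrist_force: [-1.6, -0.8, 3.2]
finger_gap: 31.6
finger_force: 12.0
```

Request:
apply_moves:
  moves:
    - [[0,0,-0.05],[0,0,0],0.8]
    - [[0,0,-0.15],[0,0,0],0.8]
    - [[0,0,-0.3],[0,0,0],0.8]
    - [[0,0,-0.42],[0,0,0],0.8]
    - [[0,0,-0.48],[0,0,0],0.8]
    - [[0,0,-0.48],[0,0,0],0.8]

```text
clock: 3.57
eef_pos: [461.8, -237.3, 153.6]
eef_rot: [3.138, 0.004, 1.833]
wrist_force: [0.3, -0.5, -0.9]
finger_gap: 31.7
finger_force: 12.0
```

```bash
python3 - <<'E'
from h import *
plan([565.7,31,150])
E
```

```text
t 3.57 pos [ 461.8 -237.3  153.6] rot [3.138 0.004 1.833] F [ 0.34 -0.55 -0.89] gap 31.7 ff 12.0
shift [0.9289 0.6797 0.0132] turn [ 0.0012  0.0013 -0.0003]
```

Request:
apply_moves:
  moves:
    - [[0.05,0.037,0],[0,0,0],0.8]
    - [[0.14,0.102,0],[0,0,0],0.8]
    - [[0.26,0.19,0],[0,0,0],0.8]
    - [[0.38,0.278,0],[0,0,0],0.8]
    - [[0.5,0.366,0],[0,0,0],0.8]
    - [[0.62,0.454,0],[0,0,0],0.8]
    - [[0.73,0.534,0],[0,0,0],0.8]
    - [[0.82,0.6,0],[0,0,0],0.8]
    - [[0.88,0.644,0],[0,0,0],0.8]
    - [[0.915,0.67,0],[0,0,0],0.8]
    - [[0.929,0.68,0],[0,0,0],0.8]
    - [[0.929,0.68,0],[0,0,0],0.8]

```text
clock: 4.57
eef_pos: [564.4, 31.8, 149.2]
eef_rot: [-3.14, -0.0, 1.834]
wrist_force: [-0.2, -0.2, -1.9]
finger_gap: 31.8
finger_force: 12.0
```

Request:
apply_moves:
  moves:
    - [[0,0,0.1],[0,0,0],0.8]
    - [[0,0,0.17],[0,0,0],0.8]
    - [[0,0,0.2],[0,0,0],0.8]
    - [[0,0,0.2],[0,0,0],0.8]
    - [[0,0,0.2],[0,0,0],0.8]
    - [[0,0,0.2],[0,0,0],0.8]

```text
clock: 5.07
eef_pos: [565.1, 31.3, 101.3]
eef_rot: [3.14, 0.0, 1.832]
wrist_force: [0.9, 0.1, -1.7]
finger_gap: 31.5
finger_force: 12.0
```

```bash
python3 - <<'E'
from h import *
plan([565.7,31,70])
a=snap('scene','s2.png');b=snap('top','t2.png')
cv2.imwrite('pics/c3.png',np.hstack([cv2.resize(a[160:260,250:350],(400,600),interpolation=cv2.INTER_CUBIC) if 0 else cv2.resize(a[160:260,250:340],(540,600),interpolation=cv2.INTER_CUBIC),cv2.resize(b[170:230,183:293],(260,142))if 0 else np.zeros((600,2,3),np.uint8)]))
y=np.array([-.26,.9656]);O=np.array([565.7,31])
for l,p in dict(rest=[0,0,40],fixtopface=[0,-20,64],fx=[10,-20,64],slface=[0,54,64],thumb=[0,127,68],rx=[18,24,40],rx2=[-18,24,40],p1=[37,-83,8]).items():
    X=O+np.array([.9656,.26])*p[0]+y*p[1];u=pix('scene',[*X,p[2]]);print(l,u.round(1),'crop',((u-[250,160])*6+3).round())
E
```

```text
t 5.07 pos [565.1  31.3 101.3] rot [3.14  0.    1.832] F [ 0.94  0.1  -1.74] gap 31.5 ff 12.0
shift [-0.0015  0.0019  0.1253] turn [ 0.0005  0.0001 -0.0005]
rest [296.9 221.9] crop [284. 374.]
fixtopface [294.4 219.6] crop [269. 361.]
fx [297.5 220.5] crop [288. 366.]
slface [303.8 205.7] crop [326. 277.]
thumb [312.4 191.9] crop [378. 194.]
rx [305.4 218.8] crop [335. 356.]
rx2 [294.5 215.8] crop [270. 338.]
p1 [297.4 250.3] crop [287. 545.]
```

View pics/c3.png

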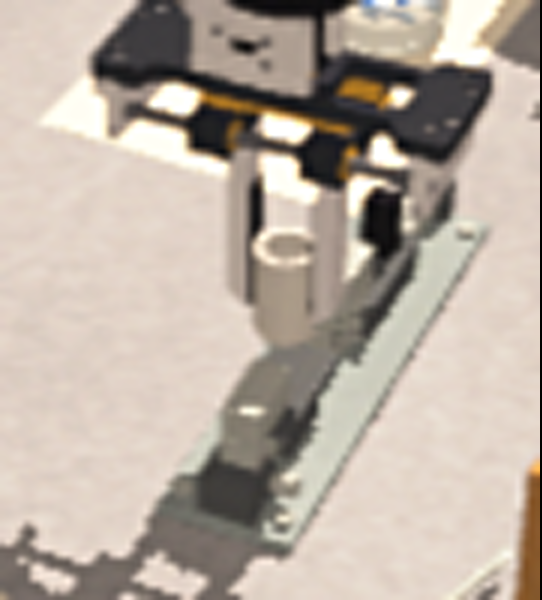

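The picture shows the tube held upright above the rest, between the fixed jaw (crop ~ (255,410)) and the slider (thumb at (383,215)). I'll verify the lateral centring from both original views before lowering.

```bash
python3 - <<'E'
from h import *
a=cv2.imread('pics/s0.png');g=cv2.cvtColor(a,cv2.COLOR_BGR2GRAY)
print(g[190:206,306:326]);
print(g[204:232:1,284:312])
E
```

```text
[[249 248 249 250 253 253 253 252 235 202 138  65  51  52  61  80  91 101
  104 107]
 [248 249 250 253 253 213 107  96 138 154 110  66  94  85  68  64  56  52
   58  86]
 [249 249 252 253 232 109  20  18  36  41  34 108 198 167 121 117  86  55
   51 104]
 [251 251 253 247 152  31  17  27  27  22  45 190 230 203 182 168 110  57
   49 106]
 [252 253 254 243 121  17  12  18  19  13  44 194 229 223 204 147  81  50
   47 110]
 [208 241 247 207  94  18  14  18  17   9  45 187 222 196 154 112  70  46
   53 138]
 [191 198 200 168  82  18  16  17  16  12  56 161 186 158 118  89  69  56
   84 166]
 [190 188 191 145  61  15  15  19  16  15  68 194 207 146 102  88  84 108
  170 195]
 [185 193 197 141  55  12  16  19  16  15  59 153 156 117  90  85 105 168
  192 191]
 [200 211 202 141  57  16  11  16  17  13  35  96 113 100 103 113 166 191
  193 188]
 [218 222 219 196 143  82  34  15  15  14  35  96 110 118 173 191 191 192
  191 192]
 [220 220 223 229 239 198  97  21  10  22  51 100  89 107 171 191 189 188
  189 190]
 [220 219 222 230 242 180  70  22  21  58 103 109  71 105 171 187 187 188
  189 
[... 2837 characters left out ...]
200 200 202 215 222 222 222 224 225 230 232 170 110 105 107 110 112  95
   70 158 193 192 189 187 186 186 188 188]
 [196 198 204 231 228 225 228 229 230 230 178 114  99 104 108 112 109  70
   53 162 195 192 189 189 189 189 190 189]
 [196 193 167 139 145 189 230 233 227 192 131 105  99 105 112 109  85  49
   54 162 192 190 189 189 189 188 190 184]
 [199 191 160 120 108 113 122 129 150 129 108 102  86  98 111 100  64  43
   86 168 190 188 188 189 190 188 188 150]
 [193 192 166 124 110 110 110 112 115 108 105  99 105 113 112  79  45  62
  155 193 191 186 187 188 189 189 174 138]
 [196 192 165 124 109 111 113 114 114 108 103 100 115 115  93  58  47  65
  112 172 190 187 188 188 191 184 145 180]]
```

Request:
apply_moves:
  moves:
    - [[-0.001,0.002,0.04],[0,0,0],0.8]
    - [[-0.001,0.002,0.08],[0,0,0],0.8]
    - [[-0.001,0.002,0.105],[0,0,0],0.8]
    - [[-0.001,0.002,0.115],[0,0,0],0.8]
    - [[-0.001,0.002,0.115],[0,0,0],0.8]
    - [[-0.001,0.002,0.115],[0,0,0],0.8]

```text
clock: 5.67
eef_pos: [565.1, 31.6, 71.0]
eef_rot: [-3.141, -0.0, 1.833]
wrist_force: [0.2, -1.2, -2.2]
finger_gap: 31.4
finger_force: 12.0
```

Request:
apply_moves:
  moves:
    - [[0,0,0.003],[0,0,0],0.8]
    - [[0,0,0.006],[0,0,0],0.8]
    - [[0,0,0.008],[0,0,0],0.8]
    - [[0,0,0.008],[0,0,0],0.8]
    - [[0,0,0.008],[0,0,0],0.8]

```text
clock: 6.08
eef_pos: [565.3, 31.6, 70.1]
eef_rot: [3.141, 0.0, 1.833]
wrist_force: [-3.8, 0.5, 7.4]
finger_gap: 31.8
finger_force: 12.0
```

Request:
apply_moves:
  moves:
    - [[0,0,-0.001],[0,0,0],0.8]
    - [[0,0,-0.001],[0,0,0],0.62]
    - [[0,0,-0.001],[0,0,0],0.5]
    - [[0,0,-0.001],[0,0,0],0.35]
    - [[0,0,-0.001],[0,0,0],0.35]
    - [[0,0,-0.001],[0,0,0],0.35]
    - [[0,0,-0.001],[0,0,0],0.35]

```text
clock: 6.67
eef_pos: [565.2, 31.6, 69.6]
eef_rot: [-3.142, -0.0, 1.833]
wrist_force: [0.4, 1.0, -0.7]
finger_gap: 60.7
finger_force: 0.0
```

Request:
apply_moves:
  moves:
    - [[0,0,-0.04],[0,0,0],0.35]
    - [[0,0,-0.1],[0,0,0],0.35]
    - [[0,0,-0.2],[0,0,0],0.35]
    - [[0,0,-0.3],[0,0,0],0.35]
    - [[0,0,-0.36],[0,0,0],0.35]
    - [[0,0,-0.36],[0,0,0],0.35]

```text
clock: 7.17
eef_pos: [566.5, 31.6, 163.9]
eef_rot: [3.136, 0.002, 1.833]
wrist_force: [0.8, 0.4, 0.7]
finger_gap: 61.1
finger_force: 0.0
```

```bash
python3 - <<'E'
from h import *
y=np.array([-.26,.9656]);O=np.array([565.7,31])
plan([*(O+127*y),150])
E
```

```text
t 7.17 pos [566.5  31.6 163.9] rot [3.136e+00 2.000e-03 1.833e+00] F [0.8  0.35 0.74] gap 61.1 ff 0.0
shift [ 0.5065 -0.0046  0.0547] turn [ 0.0018  0.0005 -0.0004]
```

Request:
apply_moves:
  moves:
    - [[0.05,0,0],[0,0,0],0.4]
    - [[0.15,0,0],[0,0,0],0.4]
    - [[0.28,0,0],[0,0,0],0.4]
    - [[0.4,0,0],[0,0,0],0.4]
    - [[0.47,0,0],[0,0,0],0.4]
    - [[0.505,0,0],[0,0,0],0.4]
    - [[0.505,0,0],[0,0,0],0.4]
    - [[0.505,0,0],[0,0,0],0.4]
    - [[0.505,0,0],[0,0,0],0.4]

```text
clock: 7.92
eef_pos: [532.5, 152.7, 159.3]
eef_rot: [-3.141, 0.0, 1.832]
wrist_force: [0.2, -0.1, -0.1]
finger_gap: 56.7
finger_force: 0.0
```

```bash
python3 - <<'E'
from h import *
y=np.array([-.26,.9656]);x=np.array([.9656,.26]);O=np.array([565.7,31])
plan([*(O+127*y),55])
a=snap('scene','s3.png')
cv2.imwrite('pics/c4.png',cv2.resize(a[170:245,255:345],(720,600),interpolation=cv2.INTER_CUBIC))
f=lambda u:((u-[255,170])*8+3.5).round()
p=manip.read_state()['eef_pos'];print('tcp',(p[:2]-O)@y,(p[:2]-O)@x)
for l,q in dict(tubetop=[0,0,90],tubebot=[0,0,40],thumb=[0,127,68],tl=[-10,127,68],tr=[10,127,68],slface=[0,54,64]).items(): print(l,f(pix('scene',[*(O+x*q[0]+y*q[1]),q[2]])))
E
```

```text
t 7.92 pos [532.5 152.7 159.3] rot [-3.141  0.     1.832] F [ 0.19 -0.11 -0.06] gap 56.7 ff 0.0
shift [0.0034 0.0018 0.4171] turn [-0.0002  0.     -0.0006]
tcp 126.0042571909062 -0.3081521205565941
tubetop [341. 315.]
tubebot [339. 419.]
thumb [463. 179.]
tl [440. 173.]
tr [487. 185.]
slface [394. 289.]
```

View pics/c4.png

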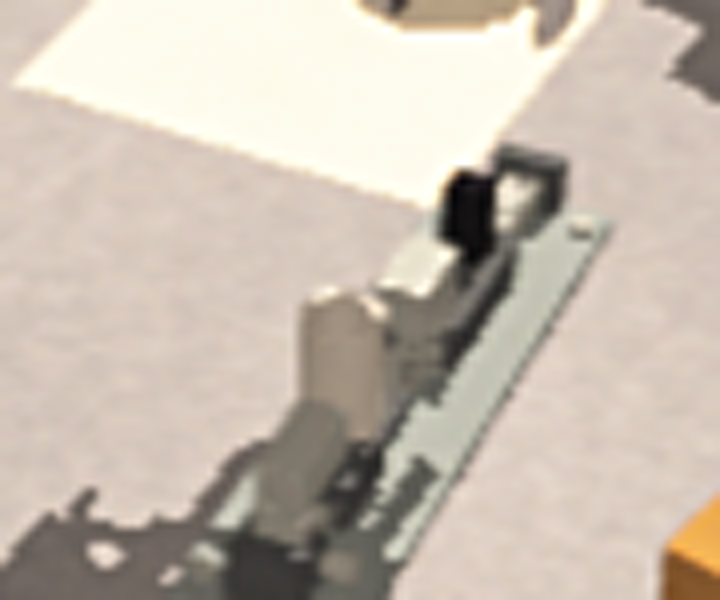

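The tube stands upright on the rest (crop cols 302–388, centre ≈345 against 341 predicted). The thumb is at (467,200), where predicted. Descend over it.

Request:
apply_moves:
  moves:
    - [[0.003,0.002,0.08],[0,0,0],0.4]
    - [[0.003,0.002,0.2],[0,0,0],0.4]
    - [[0.003,0.002,0.3],[0,0,0],0.4]
    - [[0.003,0.002,0.37],[0,0,0],0.4]
    - [[0.003,0.002,0.41],[0,0,0],0.4]
    - [[0.003,0.002,0.415],[0,0,0],0.4]
    - [[0.003,0.002,0.415],[0,0,0],0.4]
    - [[0.003,0.002,0.415],[0,0,0],0.4]

```text
clock: 8.63
eef_pos: [533.5, 154.2, 57.1]
eef_rot: [3.14, 0.0, 1.832]
wrist_force: [0.2, -0.0, -0.1]
finger_gap: 56.4
finger_force: 0.0
```

Request:
apply_moves:
  moves:
    - [[0,0,0],[0,0,0],0.6]
    - [[0,0,0],[0,0,0],0.7]
    - [[0,0,0],[0,0,0],0.75]
    - [[0,0,0],[0,0,0],0.8]
    - [[0,0,0],[0,0,0],0.85]
    - [[0,0,0],[0,0,0],0.9]
    - [[0,0,0],[0,0,0],0.9]
    - [[0,0,0],[0,0,0],0.9]
    - [[0,0,0],[0,0,0],0.9]
  squeeze: 20

```text
clock: 9.38
eef_pos: [534.5, 154.9, 56.2]
eef_rot: [3.137, 0.0, 1.833]
wrist_force: [13.7, 4.9, -8.6]
finger_gap: 20.0
finger_force: 20.0
```

```bash
cat >> h.py <<'E'
def st():
    s=manip.read_state();y=np.array([-.26,.9656]);x=np.array([.9656,.26]);p=s['eef_pos'][:2]-[565.7,31];F=s['wrist_force']
    print('t',round(s['clock'],2),'y,x,z',(p@y).round(2),(p@x).round(2),s['eef_pos'][2].round(1),'Fy,Fx,Fz',(F[:2]@y).round(2),(F[:2]@x).round(2),F[2].round(2),'gap',round(s['finger_gap'],1),'ff',round(s['finger_force'],1))
E
python3 -c "
from h import *
st();snap('top','t4.png');st();snap('top','t5.png');st()"
```

```text
t 9.38 y,x,z 127.72 2.04 56.2 Fy,Fx,Fz 1.19 14.54 -8.59 gap 20.0 ff 20.0
t 9.43 y,x,z 127.7 2.04 56.2 Fy,Fx,Fz 0.17 15.46 -8.55 gap 19.6 ff 20.0
t 9.48 y,x,z 127.71 2.03 56.2 Fy,Fx,Fz 0.19 14.42 -8.35 gap 20.0 ff 20.0
```

Request:
apply_moves:
  moves:
    - [[0,0.003,0],[0,0,0],0.9]
    - [[0,0.006,0],[0,0,0],0.9]
    - [[0,0.007,0],[0,0,0],0.9]
    - [[0,0.007,0],[0,0,0],0.9]
    - [[0,0.007,0],[0,0,0],0.9]

```text
clock: 9.9
eef_pos: [534.6, 154.9, 56.1]
eef_rot: [3.141, -0.0, 1.833]
wrist_force: [1.7, 1.3, 1.6]
finger_gap: 19.8
finger_force: 20.0
```

```bash
python3 -c "
from h import *
st();print(manip.read_state()['eef_rot'])"
```

```text
t 9.9 y,x,z 127.74 2.18 56.1 Fy,Fx,Fz 0.77 1.98 1.61 gap 19.8 ff 20.0
[ 3.14097766e+00 -5.34658089e-05  1.83286910e+00]
```

Request:
apply_moves:
  moves:
    - [[-0.008,0,0],[0,0,0],0.9]
    - [[-0.016,0,0],[0,0,0],0.9]
    - [[-0.024,0,0],[0,0,0],0.9]
    - [[-0.032,0,0],[0,0,0],0.9]
    - [[-0.04,0,0],[0,0,0],0.9]
    - [[-0.048,0,0],[0,0,0],0.9]
    - [[-0.056,0,0],[0,0,0],0.9]
    - [[-0.064,0,0],[0,0,0],0.9]
    - [[-0.072,0,0],[0,0,0],0.9]
    - [[-0.08,0,0],[0,0,0],0.9]

```text
clock: 10.73
eef_pos: [539.8, 135.4, 56.1]
eef_rot: [3.141, -0.0, 1.833]
wrist_force: [1.2, 4.2, 5.0]
finger_gap: 19.6
finger_force: 20.0
```

```bash
python3 -c "
from h import *
st();print(manip.read_state()['eef_rot'])"
```

```text
t 10.73 y,x,z 107.51 2.13 56.1 Fy,Fx,Fz 3.73 2.29 4.96 gap 19.6 ff 20.0
[ 3.14115505e+00 -4.79857455e-06  1.83287072e+00]
```

Request:
apply_moves:
  moves:
    - [[0,0,0],[0,0,0],0.75]
    - [[0,0,0],[0,0,0],0.5]
    - [[0,0,0],[0,0,0],0.4]
    - [[0,0,0],[0,0,0],0.35]
    - [[0,0,-0.06],[0,0,0],0.35]
    - [[0,0,-0.16],[0,0,0],0.35]
    - [[0,0,-0.28],[0,0,0],0.35]
    - [[0,0,-0.37],[0,0,0],0.35]
    - [[0,0,-0.4],[0,0,0],0.35]
    - [[0,0,-0.4],[0,0,0],0.35]
    - [[0,0,-0.4],[0,0,0],0.35]

```text
clock: 11.65
eef_pos: [539.2, 135.4, 154.9]
eef_rot: [-3.14, 0.0, 1.833]
wrist_force: [-0.3, -0.1, -0.8]
finger_gap: 60.8
finger_force: 0.0
```

```bash
cat >> h.py <<'E'
def gp(y,x,z): return [565.7-.2600*y+.9656*x,31+.9656*y+.26*x,z]
E
python3 -c "
from h import *
st();plan(gp(0,2.1,155))"
```

```text
t 11.65 y,x,z 107.72 1.58 154.9 Fy,Fx,Fz -0.02 -0.36 -0.8 gap 60.8 ff 0.0
t 11.65 pos [539.2 135.4 154.9] rot [-3.14   0.     1.833] F [-0.35 -0.11 -0.8 ] gap 60.8 ff 0.0
shift [-0.4309  0.0024 -0.0005] turn [-0.0004  0.     -0.0003]
```

Request:
apply_moves:
  moves:
    - [[-0.05,0,0],[0,0,0],0.35]
    - [[-0.15,0,0],[0,0,0],0.35]
    - [[-0.27,0.002,0],[0,0,0],0.35]
    - [[-0.36,0.002,0],[0,0,0],0.35]
    - [[-0.41,0.002,0],[0,0,0],0.35]
    - [[-0.428,0.002,0],[0,0,0],0.35]
    - [[-0.428,0.002,0],[0,0,0],0.35]
    - [[-0.428,0.002,0.06],[0,0,0],0.35]
    - [[-0.428,0.002,0.16],[0,0,0],0.35]
    - [[-0.428,0.002,0.27],[0,0,0],0.35]
    - [[-0.428,0.002,0.34],[0,0,0],0.35]
    - [[-0.428,0.002,0.36],[0,0,0],0.35]

```text
clock: 12.65
eef_pos: [566.0, 33.5, 62.7]
eef_rot: [-3.137, -0.001, 1.834]
wrist_force: [0.2, 0.3, -0.5]
finger_gap: 61.4
finger_force: 0.0
```

Request:
apply_moves:
  moves:
    - [[0,0,0],[0,0,0],0.5]
    - [[0,0,0],[0,0,0],0.57]
    - [[0,0,0],[0,0,0],0.6]
    - [[0,0,0],[0,0,0],0.62]
    - [[0,0,0],[0,0,0],0.64]
    - [[0,0,0],[0,0,0],0.66]
    - [[0,0,0],[0,0,0],0.68]
    - [[0,0,0],[0,0,0],0.7]
    - [[0,0,0],[0,0,0],0.7]
  squeeze: 5

```text
clock: 13.4
eef_pos: [567.9, 32.3, 66.5]
eef_rot: [3.141, 0.0, 1.833]
wrist_force: [-3.4, 1.0, 6.5]
finger_gap: 32.1
finger_force: 5.0
```

```bash
python3 -c "
from h import *
st()"
```

```text
t 13.4 y,x,z 0.63 2.49 66.5 Fy,Fx,Fz 1.89 -3.02 6.48 gap 32.1 ff 5.0
```

Request:
apply_moves:
  moves:
    - [[0,-0.001,0],[0,0,0],0.64]
    - [[0,-0.001,0],[0,0,0],0.5]
    - [[0,-0.001,0],[0,0,0],0.4]
    - [[0,-0.001,0],[0,0,0],0.35]
    - [[0,-0.001,0],[0,0,0],0.35]
    - [[0,-0.001,-0.06],[0,0,0],0.35]
    - [[0,-0.001,-0.16],[0,0,0],0.35]
    - [[0,-0.001,-0.28],[0,0,0],0.35]
    - [[0,-0.001,-0.36],[0,0,0],0.35]
    - [[0,-0.001,-0.36],[0,0,0],0.35]
    - [[0,-0.001,-0.36],[0,0,0],0.35]

```text
clock: 14.32
eef_pos: [567.9, 32.3, 156.7]
eef_rot: [3.14, 0.0, 1.833]
wrist_force: [-0.3, -0.5, 0.1]
finger_gap: 61.1
finger_force: 0.0
```

```bash
python3 -c "
from h import *
st();plan(gp(107.5,2.1,56))"
```

```text
t 14.32 y,x,z 0.64 2.44 156.7 Fy,Fx,Fz -0.43 -0.39 0.1 gap 61.1 ff 0.0
t 14.32 pos [567.9  32.3 156.7] rot [3.14  0.    1.833] F [-0.27 -0.51  0.1 ] gap 61.1 ff 0.0
shift [ 0.4276 -0.0025  0.4024] turn [ 0.0006  0.0001 -0.0004]
```

Request:
apply_moves:
  moves:
    - [[0.05,0,0],[0,0,0],0.35]
    - [[0.15,0,0],[0,0,0],0.4]
    - [[0.27,-0.001,0],[0,0,0],0.4]
    - [[0.36,-0.001,0],[0,0,0],0.4]
    - [[0.41,-0.001,0],[0,0,0],0.4]
    - [[0.428,-0.001,0],[0,0,0],0.4]
    - [[0.428,-0.001,0],[0,0,0],0.4]
    - [[0.428,-0.001,0.08],[0,0,0],0.4]
    - [[0.428,-0.001,0.2],[0,0,0],0.4]
    - [[0.428,-0.001,0.32],[0,0,0],0.4]
    - [[0.428,-0.001,0.39],[0,0,0],0.4]
    - [[0.428,-0.001,0.4],[0,0,0],0.4]

```text
clock: 15.32
eef_pos: [538.1, 134.1, 52.3]
eef_rot: [-3.136, -0.0, 1.832]
wrist_force: [0.4, -0.1, -0.1]
finger_gap: 56.6
finger_force: 0.0
```

Request:
apply_moves:
  moves:
    - [[0,0,0],[0,0,0],0.6]
    - [[0,0,0],[0,0,0],0.7]
    - [[0,0,0],[0,0,0],0.75]
    - [[0,0,0],[0,0,0],0.8]
    - [[0,0,0],[0,0,0],0.85]
    - [[0,0,0],[0,0,0],0.9]
    - [[0,0,0],[0,0,0],0.9]
    - [[0,0,0],[0,0,0],0.9]
    - [[0,0,0],[0,0,0],0.9]
  squeeze: 20

```text
clock: 16.07
eef_pos: [539.8, 135.5, 56.5]
eef_rot: [3.141, 0.0, 1.833]
wrist_force: [-2.1, 0.3, 6.7]
finger_gap: 20.0
finger_force: 20.0
```

```bash
python3 -c "
from h import *
st()"
```

```text
t 16.07 y,x,z 107.69 2.15 56.5 Fy,Fx,Fz 0.83 -2.0 6.7 gap 20.0 ff 20.0
```

Request:
apply_moves:
  moves:
    - [[-0.008,0,0],[0,0,0],0.9]
    - [[-0.016,0,0],[0,0,0],0.9]
    - [[-0.024,0,0],[0,0,0],0.9]
    - [[-0.032,0,0],[0,0,0],0.9]
    - [[-0.04,0,0],[0,0,0],0.9]
    - [[-0.046,0,0],[0,0,0],0.9]
    - [[-0.051,0,0],[0,0,0],0.9]
    - [[-0.055,0,0],[0,0,0],0.9]
    - [[-0.058,0,0],[0,0,0],0.9]
    - [[-0.06,0,0],[0,0,0],0.9]

```text
clock: 16.9
eef_pos: [543.5, 121.5, 56.6]
eef_rot: [3.141, -0.001, 1.833]
wrist_force: [-4.0, 3.4, 6.8]
finger_gap: 20.1
finger_force: 20.0
```

```bash
python3 -c "
from h import *
st()"
```

```text
t 16.9 y,x,z 93.14 2.11 56.6 Fy,Fx,Fz 4.28 -2.99 6.8 gap 20.1 ff 20.0
```

Request:
apply_moves:
  moves:
    - [[-0.002,0,0],[0,0,0],0.9]
    - [[-0.004,0,0],[0,0,0],0.9]
    - [[-0.006,0,0],[0,0,0],0.9]
    - [[-0.008,0,0],[0,0,0],0.9]
    - [[-0.01,0,0],[0,0,0],0.9]
    - [[-0.012,0,0],[0,0,0],0.9]
    - [[-0.014,0,0],[0,0,0],0.9]
    - [[-0.016,0,0],[0,0,0],0.9]
    - [[-0.018,0,0],[0,0,0],0.9]
    - [[-0.02,0,0],[0,0,0],0.9]

```text
clock: 17.73
eef_pos: [544.8, 116.7, 56.5]
eef_rot: [3.141, -0.001, 1.833]
wrist_force: [-4.2, 3.8, 7.3]
finger_gap: 20.0
finger_force: 20.0
```

```bash
python3 -c "
from h import *
st()"
```

```text
t 17.73 y,x,z 88.23 2.08 56.5 Fy,Fx,Fz 4.73 -3.03 7.26 gap 20.0 ff 20.0
```

Request:
apply_moves:
  moves:
    - [[-0.001,0,0],[0,0,0],0.9]
    - [[-0.002,0,0],[0,0,0],0.9]
    - [[-0.003,0,0],[0,0,0],0.9]
    - [[-0.004,0,0],[0,0,0],0.9]

```text
clock: 18.07
eef_pos: [545.0, 115.8, 56.5]
eef_rot: [3.141, -0.001, 1.833]
wrist_force: [-3.9, 3.7, 7.0]
finger_gap: 19.8
finger_force: 20.0
```

```bash
python3 - <<'E'
from h import *
st();a=snap('scene','s6.png');st()
cv2.imwrite('pics/c5.png',cv2.resize(a[170:245,255:345],(720,600),interpolation=cv2.INTER_CUBIC))
E
```

```text
t 18.07 y,x,z 87.25 2.08 56.5 Fy,Fx,Fz 4.55 -2.84 6.99 gap 19.8 ff 20.0
t 18.12 y,x,z 87.22 2.08 56.6 Fy,Fx,Fz 4.44 -3.55 7.14 gap 20.0 ff 20.0
```

View pics/c5.png

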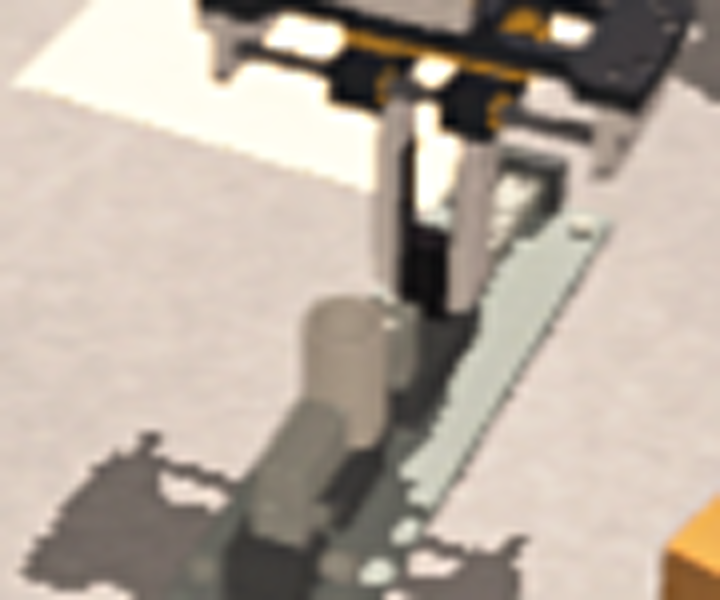

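The picture shows the tube upright at (345,370), the fingers pinching the thumb at (425,270), and the sliding jaw just behind the tube. Continuing in small steps.

Request:
apply_moves:
  moves:
    - [[-0.001,0,0],[0,0,0],0.9]
    - [[-0.002,0,0],[0,0,0],0.9]
    - [[-0.003,0,0],[0,0,0],0.9]
    - [[-0.004,0,0],[0,0,0],0.9]

```text
clock: 18.45
eef_pos: [545.3, 114.8, 56.5]
eef_rot: [3.141, -0.001, 1.833]
wrist_force: [-3.9, 4.3, 7.7]
finger_gap: 20.3
finger_force: 20.0
```

```bash
python3 -c "
from h import *
st()"
```

```text
t 18.45 y,x,z 86.25 2.08 56.5 Fy,Fx,Fz 5.14 -2.61 7.72 gap 20.3 ff 20.0
```

Request:
apply_moves:
  moves:
    - [[-0.001,0,0],[0,0,0],0.9]
    - [[-0.002,0,0],[0,0,0],0.9]
    - [[-0.003,0,0],[0,0,0],0.9]
    - [[-0.004,0,0],[0,0,0],0.9]

```text
clock: 18.78
eef_pos: [545.4, 114.2, 56.6]
eef_rot: [3.141, -0.001, 1.833]
wrist_force: [-4.5, 7.3, 7.4]
finger_gap: 19.9
finger_force: 20.0
```

```bash
python3 -c "
from h import *
for i in range(4): st();viewer.camera('top')"
```

```text
t 18.78 y,x,z 85.57 2.07 56.6 Fy,Fx,Fz 8.2 -2.45 7.35 gap 19.9 ff 20.0
t 18.83 y,x,z 85.56 2.08 56.6 Fy,Fx,Fz 6.48 -3.04 6.1 gap 19.8 ff 20.0
t 18.88 y,x,z 85.57 2.07 56.5 Fy,Fx,Fz 7.91 -3.65 7.64 gap 19.9 ff 20.0
t 18.93 y,x,z 85.59 2.09 56.5 Fy,Fx,Fz 7.14 -2.93 6.92 gap 19.6 ff 20.0
```

Request:
apply_moves:
  moves:
    - [[-0.0005,0,0],[0,0,0],0.9]
    - [[-0.001,0,0],[0,0,0],0.9]
    - [[-0.001,0,0],[0,0,0],0.9]

```text
clock: 19.23
eef_pos: [545.5, 114.1, 56.5]
eef_rot: [3.141, -0.001, 1.833]
wrist_force: [-4.8, 8.1, 7.2]
finger_gap: 19.9
finger_force: 20.0
```

```bash
python3 -c "
from h import *
for i in range(6): st();viewer.camera('top')"
```

```text
t 19.23 y,x,z 85.5 2.06 56.5 Fy,Fx,Fz 9.09 -2.52 7.24 gap 19.9 ff 20.0
t 19.28 y,x,z 85.47 2.08 56.5 Fy,Fx,Fz 7.76 -2.85 7.41 gap 19.8 ff 20.0
t 19.33 y,x,z 85.5 2.08 56.5 Fy,Fx,Fz 8.36 -3.55 6.95 gap 20.1 ff 20.0
t 19.38 y,x,z 85.5 2.08 56.5 Fy,Fx,Fz 9.06 -2.82 8.0 gap 19.8 ff 20.0
t 19.43 y,x,z 85.49 2.08 56.5 Fy,Fx,Fz 8.08 -2.28 6.84 gap 19.6 ff 20.0
t 19.48 y,x,z 85.51 2.07 56.5 Fy,Fx,Fz 9.16 -3.25 7.84 gap 19.6 ff 20.0
```

Request:
apply_moves:
  moves:
    - [[0,0,0],[0,0,0],0.9]
    - [[0,0,0],[0,0,0],0.9]
    - [[0,0,0],[0,0,0],0.9]
    - [[0,0,0],[0,0,0],0.9]
    - [[0,0,0],[0,0,0],0.9]
    - [[0,0,0],[0,0,0],0.9]
    - [[0,0,0],[0,0,0],0.9]
    - [[0,0,0],[0,0,0],0.9]
    - [[0,0,0],[0,0,0],0.9]
    - [[0,0,0],[0,0,0],0.9]
    - [[0,0,0],[0,0,0],0.9]
    - [[0,0,0],[0,0,0],0.9]

```text
clock: 20.53
eef_pos: [545.5, 114.1, 56.5]
eef_rot: [3.141, -0.001, 1.833]
wrist_force: [-5.0, 7.4, 6.7]
finger_gap: 19.9
finger_force: 20.0
```

Request:
apply_moves:
  moves:
    - [[0,0,0],[0,0,0],0.75]
    - [[0,0,0],[0,0,0],0.5]
    - [[0,0,0],[0,0,0],0.4]
    - [[0,0,0],[0,0,0],0.4]
    - [[0,0,0],[0,0,0],0.4]
    - [[0,0,-0.05],[0,0,0],0.4]
    - [[0,0,-0.15],[0,0,0],0.4]
    - [[0,0,-0.27],[0,0,0],0.4]
    - [[0,0,-0.38],[0,0,0],0.4]
    - [[0,0,-0.5],[0,0,0],0.4]
    - [[0,0,-0.6],[0,0,0],0.4]
    - [[0,0,-0.6],[0,0,0],0.4]

```text
clock: 21.53
eef_pos: [547.2, 113.2, 212.3]
eef_rot: [3.133, 0.001, 1.833]
wrist_force: [-0.5, 0.0, 1.1]
finger_gap: 56.3
finger_force: 0.0
```

```bash
python3 - <<'E'
from h import *
st();a=snap('scene','s7.png');st()
cv2.imwrite('pics/c6.png',cv2.resize(a[170:245,255:345],(720,600),interpolation=cv2.INTER_CUBIC))
E
```

```text
t 21.53 y,x,z 84.22 3.52 212.3 Fy,Fx,Fz 0.13 -0.44 1.13 gap 56.3 ff 0.0
t 21.58 y,x,z 84.34 2.82 209.4 Fy,Fx,Fz -0.3 0.78 -0.01 gap 56.7 ff 0.0
```

View pics/c6.png

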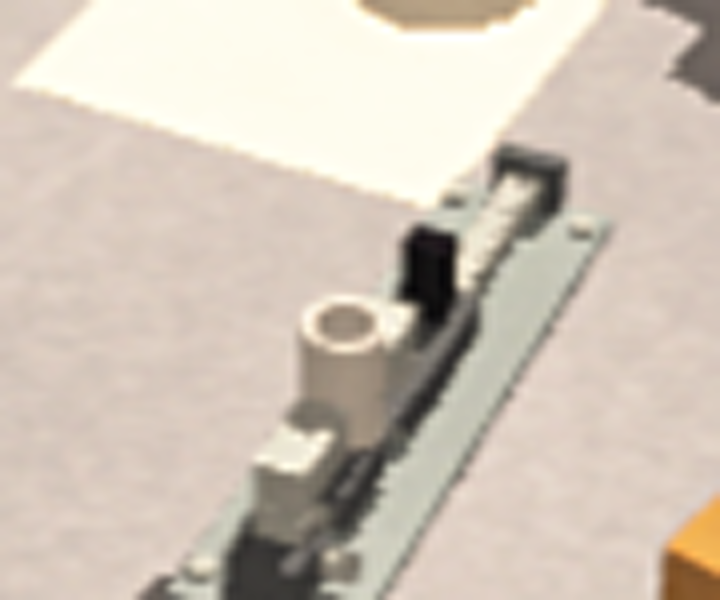

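The picture shows the tube standing upright (ring at (345,325)) with the sliding jaw closed behind it and the fixed jaw in front at (297,450). The gripper is clear. The tube moved about 4 mm before the force rose by about 4 N, which agrees with the fixed face at about −20 mm.

```bash
python3 - <<'E'
from h import *
print(onz('scene',297.9,210.2,90).round(1),np.round(gp(-3.5,2.1,90),1))
print(manip.sign_off())
E
```

```text
[571.2  27.5  90. ] [568.6  28.2  90. ]
the job is handed in; nothing more can be done
None
```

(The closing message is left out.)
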